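# Fit the suction tube at the phone repair bench

### The job

Take the rigid suction tube with the orange sleeve out of the aluminium stand and push its bare end down into the push-fit outlet with the orange ring, past the seal until it bottoms. Let go and leave it standing there; leave the tube with the white sleeve standing in the stand.

Things in the scene. Friction and masses are not known exactly. Their poses are not given: they have to be found in the camera images.
- orange_tube: Rigid tube, 150 mm long, about 60 g, upright in one of the stand's two places. Lower 80 mm: bare pale grey pipe, 20 mm diameter, foot chamfered to 15 mm. Upper 70 mm: orange sleeve, 26 mm diameter, to grip. Origin: centre of the foot, at the start 10 mm above the bench; z runs up the tube. It stands loosely and may lean up to 6 degrees.
- white_tube: The same tube with a white sleeve, 90 mm away in the other place of the stand; origin and axes alike. The stand is a fixed aluminium block, 70 x 170 mm and 40 mm high, with two loose 23 mm holes, 30 mm deep. The tubes change places from start to start.
- orange_port_seat (a point): Centre of the bore's flat bottom in the orange-ringed outlet, where the foot must rest; fixed, 15 mm above the bench, z up the bore. Orange lead-in cone: mouth 46 mm wide, 62 mm above this point, narrowing to the 23 mm bore 40 mm above it. A springy seal 20 mm above this point stops a tube just put in; 8 to 13 N pushes it through to the bottom; then it holds the tube.
- white_port_seat (a point): The same point of an identical second outlet with a white ring, not used. Both are black upright fittings, 77 mm high, on a grey 74 mm square foot plate; they change places from start to start.
Things that resemble listed ones, but are neither listed nor needed, are in the scene too. Leave any purple look-alike of the orange_tube alone.

How it is judged:
By the outcome, as a careful person would: the job done as asked, in the order asked, and still so for the second after the job is handed in, with the robot touching nothing.
It also fails if it takes over 37 s, if anything falls off the work surface, if the arm or the gripper's body presses on something with over 40 N, if the wrist force passes 120 N, or if a joint passes its speed limit or range.

### The arm

A 6-joint arm with a two-finger parallel gripper is mounted at the origin on the work surface. World frame = base frame: x ahead of the robot, y to its left, z up, the work surface at z = 0. Lengths are in m, angles in rad, forces in N, time in s.
With the tool pointing down it reaches from about 0.325 to 0.775 m from the base axis. Payload 5.5 kg.
Tool frame: the origin (TCP) lies at the very end of the fingers, on their centre line; the grasp point (between the pads) lies 19 mm behind it; z points along the fingers, y is the direction in which the jaws open and shut (so a half turn about z gives the same grasp; the last joint's range is limited). The gripper opens to 85 mm and grips with 20 to 120 N. Pads are 22 mm wide; open, the fingers measure 114 mm over their backs; the gripper's body (76 mm by 85 mm) begins 54 mm behind the grasp point. The pads swing forward as they close: fully open they stand 13 mm farther back than shut.
Start: joints at [1.126, 0.091, 1.231, -0, 1.82, -0.057], TCP at [0.227, 0.555, 0.205] pointing down, gripper open.
Joint ranges: [-2.87, 2.87], [-0.86, 2.18], [0.17, 2.46], [-1.51, 4.65], [0.06, 2.69], [-2.65, 2.65]. Speed limits (rad/s): [2.57, 2.57, 3.01, 3.14, 3.14, 3.14].

### API

Orientations are given as a 3x3 rotation matrix whose columns are the frame's x, y, z axes.
In Python, from station import bot gives the robot as it stands. The module is installed in compiled form; this text tells all that it offers.
- The arm moves only by the tool drive_tool, never from a script. Its argument "motion" is a list of rows, each a list of 2 entries, a list of its own where there are three numbers: the shift along the tool's x, y, z each as a share of 100 mm, from -1 to 1, then the turn about the tool's z as a share of 0.5 rad, from -1 to 1. In form: [[[x, y, z], twist], ...]. A call has 1 to 5 rows; each row is the pose to reach, as a shift and turn from the pose commanded when the call began, along the tool's axes at that moment; what a row does not reach only later rows make up. A row lasts 1/12 s, in which the tool goes at most 41.7 mm and 7.16 degrees, less where a joint would pass 70% of its speed; a pose out of reach is approached as far as the arm can. A call with a number of a shift or a turn outside -1 to 1 is refused whole. A call with a gripper value outside its range is refused whole. "jaw" is the opening, from 0 (shut) to 1 (fully open), set as the call begins (left out, the last holds). The fingers move at their own pace and stop on an object; "force" is the grip in N (left out, the last holds). Time passes only in rows, so rows that repeat a pose let the fingers close. It gives the time, the measured TCP pose, the force and the opening at its end, in the units of the state.
- bot.get_obs(): the state, without advancing time (a new reading comes with each control period).
- bot.camera(name): name is "scene" or "top" or "wrist"; returns the picture (420x560x3 uint8, red, green, blue); there is no depth.
- bot.camera_info(name): a dict with "vfov" (degrees; the focal length in pixels is half the picture's height over the tangent of half this angle, whatever the lens; pixels are square), "cx", "cy" (the principal point, pixels), "position" and "attitude" of the camera in the world; the wrist camera has in their place "tool_from_camera" (4x4, takes a point from camera to tool coordinates, whose origin is the TCP and whose axes are the flange's). Camera axes: x right, y up, looking along -z (the intrinsics and any distortion apply to the point x, -y, -z); pixel columns grow to the right and rows downward; lengths in m; the calibration is good to about 2 mm. A picture is of the moment at which its call begins: read the wrist's pose just before it. camera_info takes no time and is no camera call.
- bot.hand_in(): hands the job in, once; it reports no verdict.
The state is a dict: "clock": time; "joints": joint angles; "dq": joint speeds; "tau": joint torques, N m; "eef_pos": TCP position; "ee_rot": TCP orientation; "wrist_force": force on the tool from outside, world axes, zero at the start; "moment": the same for the moment, N m; "grip_width": finger opening in m.
Only numpy, scipy, OpenCV 4.12 (cv2) and the standard library are available. Lean on these libraries where they do the work, as an engineer would, in place of code of your own. Each camera call takes 0.05 s, during which the arm holds its last target.

## Working session

There is one attempt and no reset: what is moved stays moved. The work goes in short steps, Python scripts to look and compute and a tool call to move; the robot and the scene stay as the last step left them, time stands still between calls to the robot, and variables do not carry over. Pictures are saved under pics/ and viewed, and the job is handed in when it is done.

Besides the shell and the picture viewer there is one more tool, called after "Request:" as name([rows], argument=value, ...), one row to a line, values as JSON. drive_tool: Moves the arm, as the interface text tells. Shift numbers are shares of 100 mm and turn numbers shares of 0.5 rad, none past 1 either way. Its arguments: {"type":"object","properties":{"motion":{"type":"array","items":{"type":"array"}},"jaw":{"type":"number"},"force":{"type":"number"}},"required":["motion"]}

```bash
mkdir -p pics
cat > look.py <<'E'
from station import bot
import cv2,sys
def snap(n,tag):
    im=bot.camera(n); cv2.imwrite(f'pics/{n}_{tag}.png',im[:,:,::-1]); return im
E
python3 - <<'E'
from look import *
o=bot.get_obs();print(o)
for n in("scene","top","wrist"):
    print(n,bot.camera_info(n)); snap(n,'0')
E
```

```text
{'clock': 0.0, 'joints': array([ 1.12627745e+00,  9.18902476e-02,  1.23190742e+00,  5.45238895e-06,
        1.81981175e+00, -5.66668198e-02]), 'dq': array([ 0.00172661, -0.00123697, -0.00013332,  0.00078969,  0.00071588,
        0.00025889]), 'tau': array([ 1.07642933e-03, -4.58753550e+01, -4.18008220e+01, -9.86234454e-05,
        1.21980326e-02,  4.33115679e-05]), 'eef_pos': array([0.22675429, 0.55513172, 0.20431998]), 'ee_rot': array([[-9.25724003e-01,  3.78198770e-01, -8.72025646e-04],
       [ 3.78199756e-01,  9.25722225e-01, -1.81849557e-03],
       [ 1.19500733e-04, -2.01322489e-03, -9.99997966e-01]]), 'wrist_force': array([ 0.06072174,  0.11967397, -0.63728994]), 'moment': array([-0.02865173, -0.01115736, -0.04395183]), 'grip_width': 0.08560022299243106}
scene {'vfov': 45.24827057347542, 'cx': 282.54591285604494, 'cy': 205.05455434734455, 'position': array([ 1.30580864, -0.29970341,  0.74051253]), 'attitude': array([[ 0.28779524, -0.61741143,  0.73210452],
       [ 0.95761579,  0.17588186, -0.22811743],
       [ 0.0120784 ,  0.76672596,  0.6418609 ]])}
top {'vfov': 48.72143224863549, 'cx': 280.88396903790243, 'cy': 210.4066548340001, 'position': array([ 0.33901906, -0.06646996,  1.04279932]), 'attitude': array([[ 2.09497357e-02,  9.81573507e-01, -1.89933040e-01],
       [-9.99770657e-01,  2.14123025e-02,  3.83386972e-04],
       [ 4.44322621e-03,  1.89881449e-01,  9.81796971e-01]])}
wrist {'vfov': 68.74845455156148, 'cx': 274.6434372214906, 'cy': 210.16158444673954, 'tool_from_camera': array([[ 1.66073415e-05,  9.61178846e-01,  2.75926122e-01,
         7.11008777e-02],
       [ 9.99999954e-01,  6.77730189e-05, -2.96272540e-04,
        -3.44888015e-04],
       [-3.03471244e-04,  2.75926114e-01, -9.61178801e-01,
        -1.67692468e-01],
       [ 0.00000000e+00,  0.00000000e+00,  0.00000000e+00,
         1.00000000e+00]])}
```

View pics/scene_0.png

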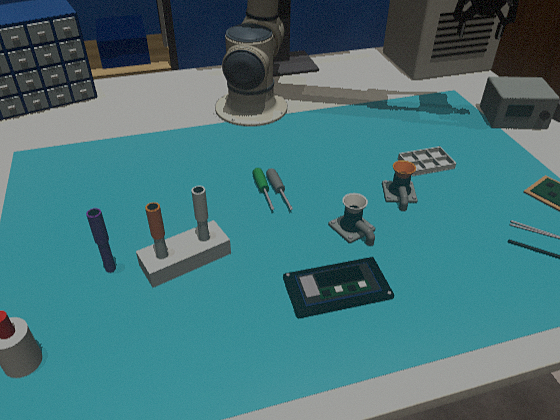

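View pics/top_0.png

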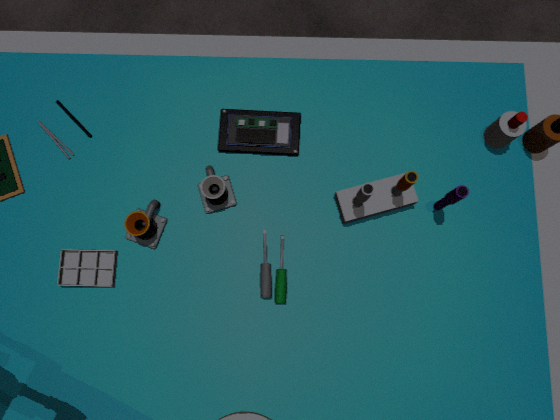

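View pics/wrist_0.png

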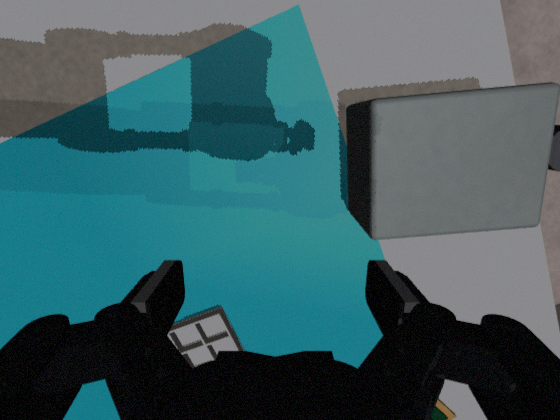

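The orange tube is the right-hand one in the stand (top view about (407,182), scene about (155,220)). The orange port is at top (140,225), scene (403,170). The purple look-alike stands outside the stand. Next I'll measure with enlarged crops and masks.

Run:
```python
import cv2,numpy as np
t=cv2.imread('pics/top_0.png');s=cv2.imread('pics/scene_0.png')
def c(im,x,y,w=80,h=60,k=5): return cv2.resize(im[y:y+h,x:x+w],None,fx=k,fy=k,interpolation=cv2.INTER_CUBIC)
a=np.vstack([np.hstack([c(t,350,150),c(t,105,190)]),np.hstack([c(s,120,200),c(s,370,150)])])
cv2.imwrite('pics/crop0.png',np.clip(a*1.6,0,255).astype('uint8'))
for n,im in(('top',t),('scene',s)):
    h=cv2.cvtColor(im,cv2.COLOR_BGR2HSV)
    m=cv2.inRange(h,(4,130,60),(18,255,255))
    k,l,st,ce=cv2.connectedComponentsWithStats(m)
    for i in range(1,k):
        if st[i,4]>25: print(n,st[i],ce[i])
```

```text
top [543 115  17  26 237] [550.47679325 127.05485232]
top [  0 135  24  66 353] [ 11.82436261 170.09348442]
top [125 211  24  25 309] [135.44660194 222.48867314]
scene [393 160  23  14 233] [404.         166.81974249]
scene [146 203  14   9  42] [152.35714286 208.30952381]
```

View pics/crop0.png

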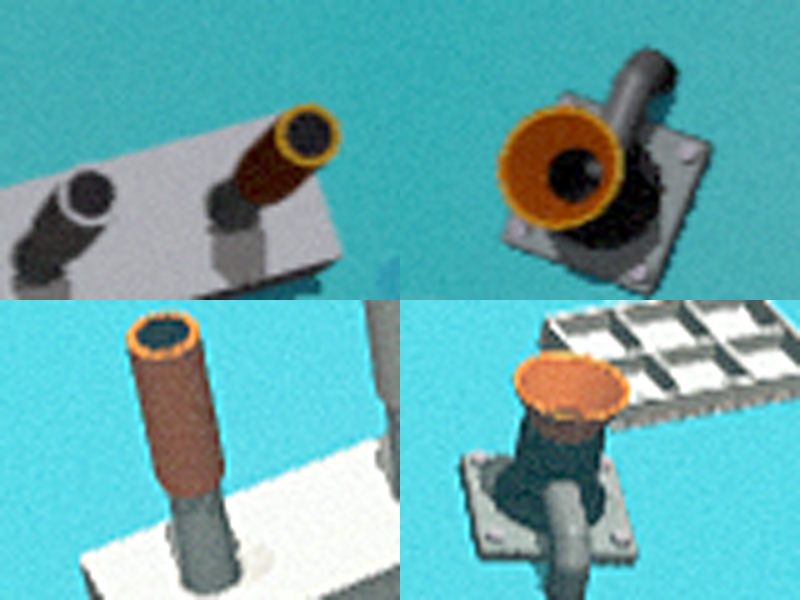

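```bash
cat > geo.py <<'E'
from station import bot
import numpy as np
def ray(n,uv,obs=None):
    i=bot.camera_info(n); f=210/np.tan(np.radians(i['vfov'])/2)
    d=np.array([(uv[0]-i['cx'])/f,-(uv[1]-i['cy'])/f,-1.])
    if n=='wrist':
        T=i['tool_from_camera']; R=obs['ee_rot']
        return obs['eef_pos']+R@T[:3,3], R@T[:3,:3]@d
    return np.array(i['position']),np.array(i['attitude'])@d
def plane(n,uv,z,obs=None):
    p,d=ray(n,uv,obs); return p+d*(z-p[2])/d[2]
def tri(rs):
    A=np.zeros((3,3));b=np.zeros(3)
    for p,d in rs:
        d=d/np.linalg.norm(d);P=np.eye(3)-np.outer(d,d);A+=P;b+=P@p
    x=np.linalg.solve(A,b)
    return x,[np.linalg.norm(np.cross(x-p,d/np.linalg.norm(d))) for p,d in rs]
E
python3 - <<'E'
from geo import *
np.set_printoptions(precision=4,suppress=True)
for nm,a,b,z in(('tubetop',(411.4,176.6),(152.6,207.2),.16),('hole',(396.6,190.8),(162,255.6),.04),('rim',(137,223.4),(404.4,167.4),.077)):
    print(nm,tri([ray('top',a),ray('scene',b)]),plane('top',a,z),plane('scene',b,z))
# stand corners z=.04 top: crop corners
for p in ((340,252),(298,112)): print(plane('top',(350+p[0]/5,150+p[1]/5),.04))
E
```

```text
tubetop (array([ 0.5837, -0.3199,  0.1591]), [np.float64(0.002673468469728552), np.float64(0.002673468469728566)]) [ 0.5832 -0.3223  0.16  ] [ 0.5861 -0.3172  0.16  ]
hole (array([ 0.5841, -0.3208,  0.0369]), [np.float64(0.003044300352293715), np.float64(0.0030443003522935227)]) [ 0.583  -0.3231  0.04  ] [ 0.5884 -0.3178  0.04  ]
rim (array([0.493 , 0.2396, 0.0732]), [np.float64(0.0027823463293143178), np.float64(0.002782346329314314)]) [0.4914 0.2356 0.077 ] [0.4974 0.2397 0.077 ]
[ 0.5622 -0.37    0.04  ]
[ 0.626  -0.3534  0.04  ]
```

Both views agree within about 3 mm per ray, and the heights fit (tube top 0.159, rim 0.073). Now to hover over the tube.

Request:
drive_tool([
  [[-0.94,-0.96,-0.3],0],
  [[-0.94,-0.96,-0.3],0],
  [[-0.94,-0.96,-0.3],0],
  [[-0.94,-0.96,-0.3],0],
], jaw=1)

```text
clock: 0.48
eef_pos: [0.2793, 0.4277, 0.2374]
ee_rot: [[-0.925, 0.381, 0.002], [0.381, 0.925, 0.0], [-0.002, 0.001, -1.0]]
wrist_force: [-0.2, 0.0, 1.1]
grip_width: 0.0856
```

Request:
drive_tool([
  [[-0.94,-0.96,0],0],
  [[-0.94,-0.96,0],0],
  [[-0.94,-0.96,0],0],
  [[-0.94,-0.96,0],0],
])

```text
clock: 0.82
eef_pos: [0.3299, 0.3026, 0.2358]
ee_rot: [[-0.924, 0.382, 0.002], [0.382, 0.924, -0.001], [-0.002, -0.001, -1.0]]
wrist_force: [-0.2, 0.0, -0.3]
grip_width: 0.0853
```

Request:
drive_tool([
  [[-0.94,-0.96,0],0],
  [[-0.94,-0.96,0],0],
  [[-0.94,-0.96,0],0],
  [[-0.94,-0.96,0],0],
])

```text
clock: 1.15
eef_pos: [0.3805, 0.1781, 0.2353]
ee_rot: [[-0.924, 0.383, 0.001], [0.383, 0.924, -0.002], [-0.001, -0.001, -1.0]]
wrist_force: [-0.2, -0.7, -0.9]
grip_width: 0.0856
```

Request:
drive_tool([
  [[-0.94,-0.96,0],0],
  [[-0.94,-0.96,0],0],
  [[-0.94,-0.96,0],0],
  [[-0.94,-0.96,0],0],
])

```text
clock: 1.48
eef_pos: [0.431, 0.0537, 0.2347]
ee_rot: [[-0.924, 0.383, -0.001], [0.383, 0.924, -0.002], [-0.0, -0.002, -1.0]]
wrist_force: [-0.3, 0.4, -0.4]
grip_width: 0.0854
```

Request:
drive_tool([
  [[-0.94,-0.96,0],0],
  [[-0.94,-0.96,0],0],
  [[-0.94,-0.96,0],0],
  [[-0.94,-0.96,0],0],
])

```text
clock: 1.82
eef_pos: [0.4817, -0.0703, 0.2341]
ee_rot: [[-0.924, 0.382, -0.002], [0.382, 0.924, -0.001], [0.001, -0.002, -1.0]]
wrist_force: [0.7, 1.0, -0.3]
grip_width: 0.0859
```

Request:
drive_tool([
  [[0,0,0],1],
  [[0,0,0],1],
  [[0,0,0],1],
  [[0,0,0],1],
  [[0,0,0],1],
])

```text
clock: 2.23
eef_pos: [0.4806, -0.0653, 0.2352]
ee_rot: [[-0.628, 0.778, -0.001], [0.778, 0.628, 0.001], [0.001, 0.0, -1.0]]
wrist_force: [0.2, -0.1, -0.5]
grip_width: 0.0857
```

Request:
drive_tool([
  [[0,0,0],0.86],
  [[0,0,0],0.86],
  [[0,0,0],0.86],
  [[0,0,0],0.86],
  [[0,0,0],0.86],
])

```text
clock: 2.65
eef_pos: [0.4806, -0.0656, 0.2353]
ee_rot: [[-0.253, 0.967, -0.0], [0.967, 0.253, 0.0], [0.001, -0.0, -1.0]]
wrist_force: [-0.2, 0.2, -0.5]
grip_width: 0.0855
```

Request:
drive_tool([
  [[-1,0.35,0],0],
  [[-1,0.35,0],0],
  [[-1,0.35,0],0],
])

```text
clock: 2.9
eef_pos: [0.5407, -0.1564, 0.2347]
ee_rot: [[-0.255, 0.967, -0.0], [0.967, 0.255, -0.001], [-0.001, -0.0, -1.0]]
wrist_force: [0.4, -0.5, -0.1]
grip_width: 0.0853
```

Request:
drive_tool([
  [[-1,0,0],0],
  [[-1,0,0],0],
  [[-1,0,0],0],
])

```text
clock: 3.15
eef_pos: [0.5649, -0.2551, 0.2338]
ee_rot: [[-0.253, 0.967, -0.002], [0.967, 0.253, -0.001], [-0.0, -0.002, -1.0]]
wrist_force: [1.2, 0.0, 0.9]
grip_width: 0.0857
```

Request:
drive_tool([
  [[-0.73,0,0],0],
  [[-0.73,0,0],0],
  [[-0.73,0,0],0],
  [[-0.73,0,0],0],
])

```text
clock: 3.48
eef_pos: [0.5828, -0.3231, 0.2333]
ee_rot: [[-0.253, 0.968, -0.003], [0.968, 0.253, 0.002], [0.003, -0.002, -1.0]]
wrist_force: [-1.3, 0.6, 0.5]
grip_width: 0.0856
```

Run:
```python
from look import *
import pickle
o=bot.get_obs();pickle.dump(o,open('o1.pkl','wb'));print(o['eef_pos'],o['clock'],o['joints'])
im=snap('wrist','1')
cv2.imwrite('pics/w1b.png',cv2.convertScaleAbs(im[:,:,::-1],alpha=1.5))
```

```text
[ 0.5828238  -0.32309816  0.23331475] 3.4833 [-5.57420609e-01  2.89391388e-01  9.58190098e-01  3.59747333e-04
  1.89720353e+00 -8.12704610e-01]
```

View pics/w1b.png

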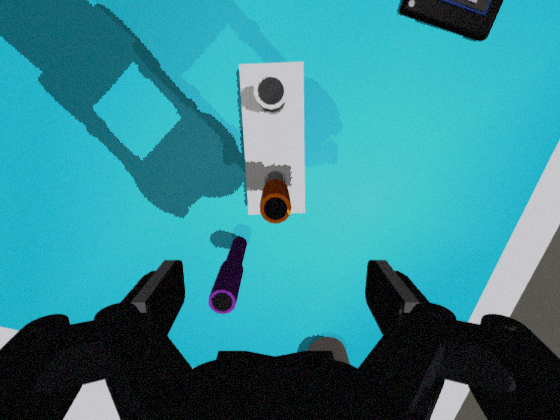

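Wrist view: the orange tube rim is at about (275,207), the white one at (270,92), and the purple tube's top at about (222,301). Next I'll compute their positions and the clearance to the purple tube.

Run:
```python
from geo import *
import pickle,cv2
np.set_printoptions(precision=4,suppress=True)
o=pickle.load(open('o1.pkl','rb'))
im=cv2.imread('pics/wrist_1.png');h=cv2.cvtColor(im,cv2.COLOR_BGR2HSV)
c=np.clip(cv2.resize(im[150:240,230:320],None,fx=6,fy=6,interpolation=cv2.INTER_CUBIC)*1.8,0,255).astype('uint8');cv2.imwrite('pics/c1.png',c)
w=(275,207)
print('otop',tri([ray('top',(411.4,176.6)),ray('scene',(152.6,207.2)),ray('wrist',w,o)]),plane('wrist',w,.16,o))
p=(222,301);q=plane('wrist',p,.15,o);print('purple',q,o['ee_rot'].T@(q-plane('wrist',w,.16,o)))
print('purplefoot',plane('wrist',(238,243),.0,o))
print('white',plane('wrist',(270,92),.16,o), 'stand corners',[plane('wrist',x,.04,o) for x in((238,63),(302,62),(305,213),(248,214))])
```

```text
otop (array([ 0.5825, -0.3198,  0.1585]), [np.float64(0.00292646722910464), np.float64(0.002754409562395929), np.float64(0.0014773211130602714)]) [ 0.5809 -0.3193  0.16  ]
purple [ 0.5569 -0.422   0.15  ] [-0.0933 -0.0492  0.0099]
purplefoot [ 0.555  -0.4253  0.    ]
white [ 0.5552 -0.2354  0.16  ] stand corners [array([ 0.51  , -0.2056,  0.04  ]), array([ 0.5764, -0.1873,  0.04  ]), array([ 0.6267, -0.3491,  0.04  ]), array([ 0.5594, -0.368 ,  0.04  ])]
```

View pics/c1.png

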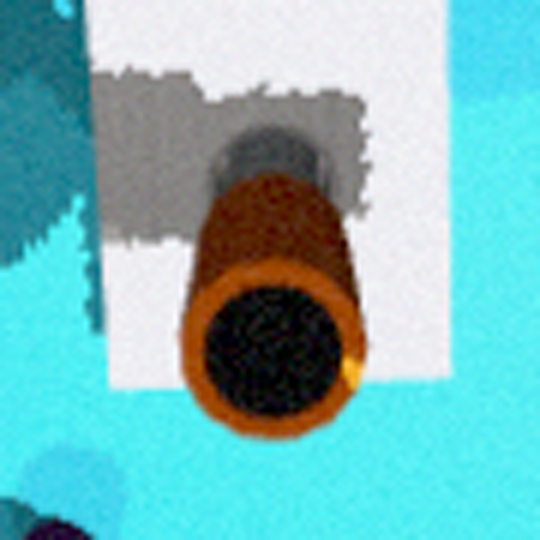

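Request:
drive_tool([
  [[0.035,0,0.3],0],
  [[0.035,0,0.6],0],
  [[0.035,0,0.8],0],
  [[0.035,0,0.8],0],
])

```text
clock: 3.87
eef_pos: [0.5802, -0.3157, 0.15]
ee_rot: [[-0.254, 0.967, -0.007], [0.967, 0.254, 0.005], [0.006, -0.006, -1.0]]
wrist_force: [-0.6, 1.5, -1.1]
grip_width: 0.0858
```

Request:
drive_tool([
  [[0,0,0.25],0],
  [[0,0,0.45],0],
  [[0,0,0.45],0],
  [[0,0,0.45],0],
])

```text
clock: 4.2
eef_pos: [0.5818, -0.3177, 0.1113]
ee_rot: [[-0.252, 0.968, -0.0], [0.968, 0.252, 0.001], [0.001, -0.0, -1.0]]
wrist_force: [1.3, -0.6, -0.7]
grip_width: 0.0852
```

Request:
drive_tool([
  [[0,0,0],0],
  [[0,0,0],0],
  [[0,0,0],0],
  [[0,0,0],0],
  [[0,0,0],0],
], jaw=0, force=70)

```text
clock: 4.62
eef_pos: [0.5821, -0.319, 0.1114]
ee_rot: [[-0.25, 0.968, 0.001], [0.968, 0.25, -0.001], [-0.001, 0.001, -1.0]]
wrist_force: [0.2, 0.3, 4.4]
grip_width: 0.0256
```

Request:
drive_tool([
  [[0,0,0],0],
  [[0,0,0],0],
  [[0,0,0],0],
  [[0,0,0],0],
  [[0,0,0],0],
])

```text
clock: 5.03
eef_pos: [0.5822, -0.3191, 0.1117]
ee_rot: [[-0.25, 0.968, 0.002], [0.968, 0.25, -0.001], [-0.001, 0.001, -1.0]]
wrist_force: [0.1, 0.2, 5.5]
grip_width: 0.0239
```

Request:
drive_tool([
  [[0,0,-0.2],0],
  [[0,0,-0.4],0],
  [[0,0,-0.7],0],
  [[0,0,-1],0],
  [[0,0,-1],0],
])

```text
clock: 5.45
eef_pos: [0.5832, -0.3196, 0.2179]
ee_rot: [[-0.25, 0.968, 0.008], [0.968, 0.25, -0.005], [-0.007, 0.007, -1.0]]
wrist_force: [0.0, -0.1, 2.0]
grip_width: 0.0241
```

Request:
drive_tool([
  [[0,0,-0.4],0],
  [[0,0,-0.8],0],
  [[0,0,-0.8],0],
  [[0,0,-0.8],0],
])

```text
clock: 5.78
eef_pos: [0.5825, -0.3192, 0.2942]
ee_rot: [[-0.25, 0.968, 0.006], [0.968, 0.25, -0.003], [-0.005, 0.005, -1.0]]
wrist_force: [-0.1, 0.6, 0.0]
grip_width: 0.0236
```

Run:
```python
from look import *
import numpy as np
o=bot.get_obs();print(o['eef_pos'],o['wrist_force'],o['grip_width'])
a=snap('scene','2')
c=cv2.resize(a[100:290,70:260,::-1],None,fx=3,fy=3,interpolation=cv2.INTER_CUBIC);cv2.imwrite('pics/s2.png',np.clip(c*1.5,0,255).astype('uint8'))
```

```text
[ 0.58253776 -0.31922598  0.29421035] [-0.10946996  0.61342008  0.02062478] 0.02360910147521705
```

View pics/s2.png

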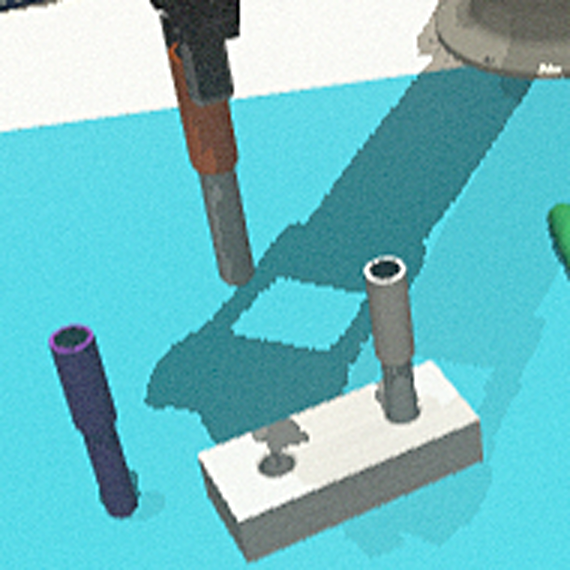

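Request:
drive_tool([
  [[0.3,0.1,0],0],
  [[0.7,0.1,0],0],
  [[0.98,0.1,0],0],
])

```text
clock: 6.08
eef_pos: [0.5663, -0.2193, 0.287]
ee_rot: [[-0.251, 0.968, -0.005], [0.968, 0.251, 0.003], [0.004, -0.004, -1.0]]
wrist_force: [-1.3, 0.6, 0.2]
grip_width: 0.0232
```

Request:
drive_tool([
  [[0.4,0.1,0],0],
  [[0.8,0.1,0],0],
  [[0.98,0.1,0],0],
])

```text
clock: 6.33
eef_pos: [0.5509, -0.1199, 0.2883]
ee_rot: [[-0.253, 0.967, -0.003], [0.967, 0.253, 0.003], [0.003, -0.003, -1.0]]
wrist_force: [-0.7, 0.0, -0.1]
grip_width: 0.0241
```

Request:
drive_tool([
  [[0.4,0.1,0],0],
  [[0.8,0.1,0],0],
  [[0.98,0.1,0],0],
])

```text
clock: 6.58
eef_pos: [0.5359, -0.0227, 0.2881]
ee_rot: [[-0.253, 0.967, -0.004], [0.967, 0.253, 0.002], [0.003, -0.003, -1.0]]
wrist_force: [-0.3, 0.2, -0.8]
grip_width: 0.024
```

Request:
drive_tool([
  [[0.4,0.1,0],0],
  [[0.8,0.1,0],0],
  [[0.98,0.1,0],0],
])

```text
clock: 6.83
eef_pos: [0.5209, 0.0745, 0.2879]
ee_rot: [[-0.253, 0.967, -0.004], [0.967, 0.253, 0.001], [0.002, -0.004, -1.0]]
wrist_force: [-0.8, -0.6, -0.2]
grip_width: 0.0238
```

Request:
drive_tool([
  [[0.3,0.1,0],0],
  [[0.6,0.1,0],0],
  [[0.7,0.1,0],0],
  [[0.7,0.1,0],0],
  [[0.7,0.1,0],0],
])

```text
clock: 7.25
eef_pos: [0.5143, 0.1408, 0.2889]
ee_rot: [[-0.251, 0.968, -0.002], [0.968, 0.251, -0.001], [-0.001, -0.002, -1.0]]
wrist_force: [0.1, -0.2, -0.0]
grip_width: 0.0234
```

Run:
```python
from look import *
import pickle
o=bot.get_obs();pickle.dump(o,open('o3.pkl','wb'));print(o['eef_pos'],o['clock'],o['ee_rot'])
im=snap('wrist','3')
cv2.imwrite('pics/w3b.png',cv2.convertScaleAbs(im[:,:,::-1],alpha=1.5))
```

```text
[0.51432307 0.14080279 0.28894785] 7.25 [[-2.51251893e-01  9.67919257e-01 -2.19061376e-03]
 [ 9.67921569e-01  2.51249876e-01 -1.15624616e-03]
 [-5.68761490e-04 -2.41085134e-03 -9.99996932e-01]]
```

View pics/w3b.png

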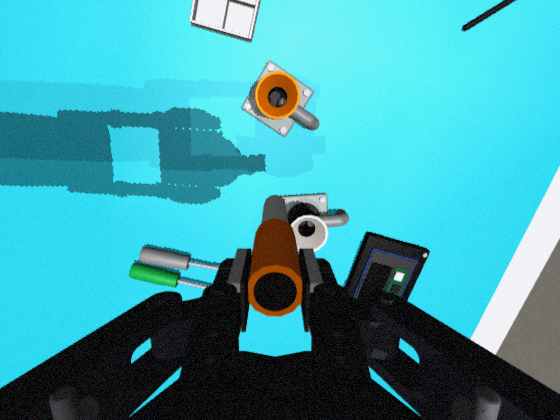

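Wrist view: the orange cone is at about (277,95) with its rim fully visible. The held tube's top is at (275,291) and its foot near (275,200), so it looks straight.

Run:
```python
from geo import *
import pickle,cv2
np.set_printoptions(precision=4,suppress=True)
o=pickle.load(open('o3.pkl','rb'))
im=cv2.imread('pics/wrist_3.png');h=cv2.cvtColor(cv2.GaussianBlur(im,(3,3),0),cv2.COLOR_BGR2HSV)
m=cv2.inRange(h,(4,140,60),(22,255,255));m[130:]=0
cs,_=cv2.findContours(m,cv2.RETR_EXTERNAL,cv2.CHAIN_APPROX_NONE)
c=max(cs,key=cv2.contourArea);e=cv2.fitEllipse(cv2.convexHull(c));print(e)
q=plane('wrist',e[0],.077,o);print('rim wrist',q, 'tri',tri([ray('wrist',e[0],o),ray('top',(137,223.4)),ray('scene',(404.4,167.4))]))
i=bot.camera_info('wrist');f=210/np.tan(np.radians(i['vfov'])/2)
print('diam mm', e[1][1]/f*(o['eef_pos'][2]+.168-.077)*1000)
# tube foot/top in tool plane: depth z of foot .102 below TCP, tool frame x,y from ray
for nm,uv,dz in(('top',(275,291),+.05),('foot',(275,203),-.10)):
    p=plane('wrist',uv,o['eef_pos'][2]+dz,o);print(nm,o['ee_rot'].T@(p-o['eef_pos']))
c=cv2.resize(im[175:325,200:350],None,fx=4,fy=4,interpolation=cv2.INTER_CUBIC);cv2.imwrite('pics/c3.png',np.clip(c*2.,0,255).astype('uint8'))
```

```text
((276.9315490722656, 94.92015075683594), (44.92500686645508, 47.59233093261719), 4.772202491760254)
rim wrist [0.4902 0.2385 0.077 ] tri (array([0.4918, 0.2395, 0.0729]), [np.float64(0.0018281225923145739), np.float64(0.002472301248766122), np.float64(0.0033839619873803992)])
diam mm 58.90225447507989
top [ 0.0003 -0.001  -0.05  ]
foot [ 0.0003 -0.0007  0.1   ]
```

View pics/c3.png

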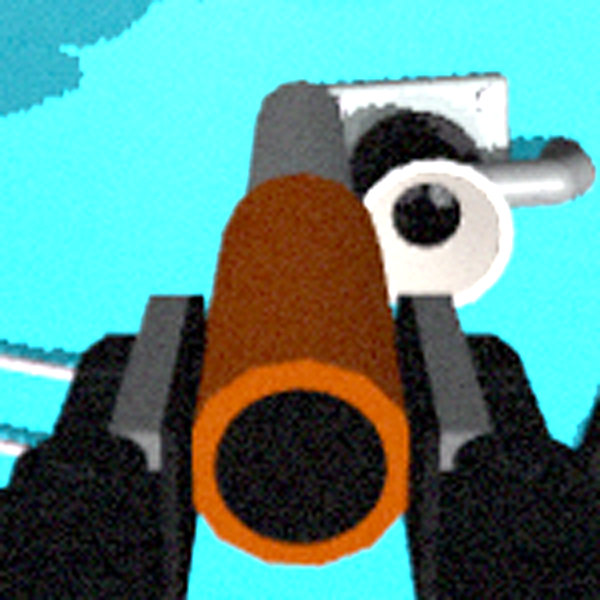

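Request:
drive_tool([
  [[0.4,0.02,0],0],
  [[0.8,0.02,0],0],
  [[1,0.03,0],0],
  [[1,0.03,0.3],0],
  [[1,0.03,0.3],0],
])

```text
clock: 7.72
eef_pos: [0.4914, 0.2376, 0.2543]
ee_rot: [[-0.25, 0.968, -0.008], [0.968, 0.25, -0.004], [-0.002, -0.009, -1.0]]
wrist_force: [0.5, -0.0, -2.3]
grip_width: 0.0234
```

Request:
drive_tool([
  [[0,0,0.3],0],
  [[0,0,0.5],0],
  [[0,0,0.6],0],
  [[0,0,0.6],0],
  [[0,0,0.6],0],
])

```text
clock: 8.13
eef_pos: [0.4929, 0.2375, 0.201]
ee_rot: [[-0.249, 0.969, -0.0], [0.969, 0.249, -0.0], [-0.0, -0.0, -1.0]]
wrist_force: [-0.5, -0.1, -0.8]
grip_width: 0.024
```

Run:
```python
from look import *
import numpy as np
o=bot.get_obs();print(o['eef_pos'],o['wrist_force'])
a=snap('scene','4');b=snap('wrist','4')
c=cv2.resize(a[60:210,330:480,::-1],None,fx=4,fy=4,interpolation=cv2.INTER_CUBIC)[:,:400]
d=cv2.resize(b[100:250,200:300,::-1],None,fx=4,fy=4,interpolation=cv2.INTER_CUBIC)
cv2.imwrite('pics/s4.png',np.clip(np.hstack([c,d])*1.5,0,255).astype('uint8'))
```

```text
[0.49289381 0.23749607 0.20100461] [-0.54177463 -0.14917443 -0.83452237]
```

View pics/s4.png

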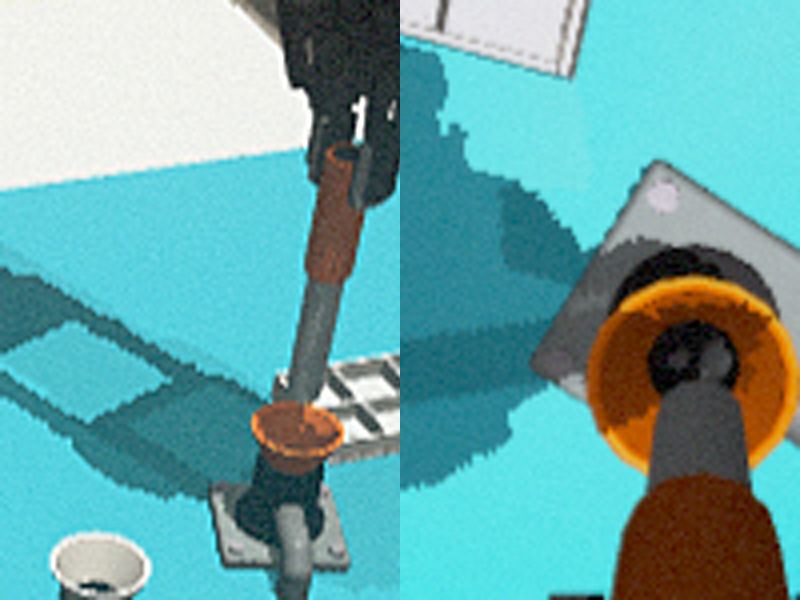

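The foot is over the cone. The wrist view shows it about 1.5 mm off in tool +y, which agrees with the TCP error. I'll correct that and go down into the bore.

Request:
drive_tool([
  [[0.02,-0.012,0],0],
  [[0.02,-0.012,0.15],0],
  [[0.02,-0.012,0.3],0],
  [[0.02,-0.012,0.38],0],
  [[0.02,-0.012,0.38],0],
])

```text
clock: 8.65
eef_pos: [0.4901, 0.2401, 0.161]
ee_rot: [[-0.251, 0.968, -0.002], [0.968, 0.251, -0.001], [-0.0, -0.003, -1.0]]
wrist_force: [-0.0, -0.2, -0.7]
grip_width: 0.0232
```

Request:
drive_tool([
  [[0,0,0.05],0],
  [[0,0,0.1],0],
  [[0,0,0.15],0],
  [[0,0,0.15],0],
])

```text
clock: 8.98
eef_pos: [0.4906, 0.2401, 0.1466]
ee_rot: [[-0.25, 0.968, -0.001], [0.968, 0.25, -0.0], [-0.0, -0.001, -1.0]]
wrist_force: [-0.2, -0.3, 0.2]
grip_width: 0.0238
```

Request:
drive_tool([
  [[0,0,0.05],0],
  [[0,0,0.1],0],
  [[0,0,0.13],0],
  [[0,0,0.16],0],
])

```text
clock: 9.32
eef_pos: [0.4917, 0.2405, 0.1343]
ee_rot: [[-0.25, 0.968, 0.004], [0.968, 0.25, 0.001], [0.0, 0.004, -1.0]]
wrist_force: [-2.3, -1.8, 13.9]
grip_width: 0.0237
```

Request:
drive_tool([
  [[0,0,0.04],0],
  [[0,0,0.07],0],
  [[0,0,0.1],0],
  [[0,0,0.1],0],
])

```text
clock: 9.65
eef_pos: [0.4912, 0.2403, 0.1224]
ee_rot: [[-0.25, 0.968, 0.002], [0.968, 0.25, 0.001], [0.0, 0.002, -1.0]]
wrist_force: [-0.1, 0.3, 1.0]
grip_width: 0.0239
```

Seal met at TCP z 0.134 (about 14 N), then passed. Continuing until it bottoms.

Request:
drive_tool([
  [[0,0,0.03],0],
  [[0,0,0.05],0],
  [[0,0,0.06],0],
  [[0,0,0.06],0],
])

```text
clock: 9.98
eef_pos: [0.4913, 0.2403, 0.1167]
ee_rot: [[-0.25, 0.968, 0.002], [0.968, 0.25, 0.001], [0.0, 0.002, -1.0]]
wrist_force: [-0.4, -0.8, 4.9]
grip_width: 0.0239
```

Request:
drive_tool([
  [[0,0,0.015],0],
  [[0,0,0.025],0],
  [[0,0,0.025],0],
])

```text
clock: 10.23
eef_pos: [0.4917, 0.2405, 0.1166]
ee_rot: [[-0.25, 0.968, 0.004], [0.968, 0.25, 0.002], [0.0, 0.005, -1.0]]
wrist_force: [-2.1, -0.6, 14.0]
grip_width: 0.0237
```

It bottomed: z stopped at 0.1166 (expected 0.117) with force rising to 14 N. I'll relax, release and retreat straight up.

Request:
drive_tool([
  [[0,0,-0.02],0],
  [[0,0,-0.02],0],
])

```text
clock: 10.4
eef_pos: [0.4914, 0.2403, 0.1167]
ee_rot: [[-0.25, 0.968, 0.002], [0.968, 0.25, 0.001], [0.0, 0.003, -1.0]]
wrist_force: [-0.4, -0.3, 7.7]
grip_width: 0.0237
```

Request:
drive_tool([
  [[0,0,0],0],
  [[0,0,0],0],
  [[0,0,0],0],
  [[0,0,0],0],
  [[0,0,0],0],
], jaw=1)

```text
clock: 10.82
eef_pos: [0.4906, 0.2402, 0.1143]
ee_rot: [[-0.25, 0.968, -0.001], [0.968, 0.25, -0.0], [-0.0, -0.001, -1.0]]
wrist_force: [-0.6, -0.7, 0.3]
grip_width: 0.0821
```

Request:
drive_tool([
  [[0,0,0],0],
  [[0,0,0],0],
  [[0,0,0],0],
  [[0,0,0],0],
])

```text
clock: 11.15
eef_pos: [0.4908, 0.2403, 0.115]
ee_rot: [[-0.25, 0.968, 0.0], [0.968, 0.25, 0.0], [0.0, 0.0, -1.0]]
wrist_force: [-0.7, -0.1, -0.1]
grip_width: 0.0852
```

Request:
drive_tool([
  [[0,0,-0.2],0],
  [[0,0,-0.5],0],
  [[0,0,-0.8],0],
  [[0,0,-1],0],
  [[0,0,-1],0],
])

```text
clock: 11.57
eef_pos: [0.4924, 0.2409, 0.2212]
ee_rot: [[-0.25, 0.968, 0.008], [0.968, 0.25, 0.004], [0.001, 0.009, -1.0]]
wrist_force: [0.3, 0.0, 0.8]
grip_width: 0.0854
```

Request:
drive_tool([
  [[-0.5,0,-0.2],0],
  [[-1,0,-0.2],0],
  [[-1,0,-0.2],0],
  [[-1,0,-0.2],0],
  [[-1,0,-0.2],0],
])

```text
clock: 11.98
eef_pos: [0.5159, 0.1426, 0.2343]
ee_rot: [[-0.248, 0.969, -0.001], [0.969, 0.248, 0.0], [0.0, -0.001, -1.0]]
wrist_force: [0.5, 0.3, 0.6]
grip_width: 0.0857
```

Run:
```python
from look import *
import numpy as np,pickle
o=bot.get_obs();pickle.dump(o,open('o5.pkl','wb'));print(o['eef_pos'],o['wrist_force'],o['clock'])
a=snap('scene','5');b=snap('wrist','5')
cv2.imwrite('pics/s5.png',cv2.convertScaleAbs(np.vstack([a[100:300],b[:250]])[:,:,::-1],alpha=1.4))
```

```text
[0.51593819 0.14260665 0.2343362 ] [0.47459795 0.29971355 0.61076511] 11.9833
```

View pics/s5.png

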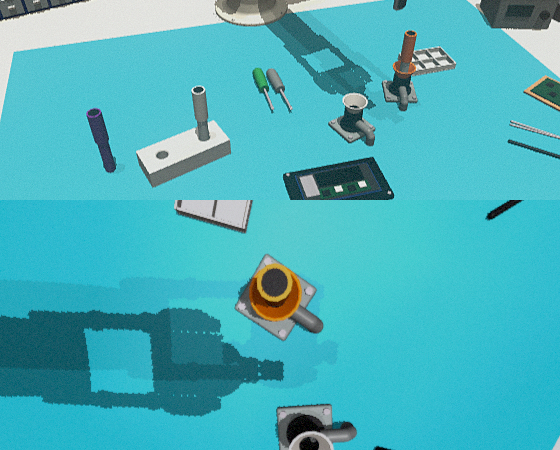

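The tube stands in the orange port (scene top at about (410,133), wrist rim about (275,82)). The white tube is still in the stand and the purple one is untouched. I'll check the top height, which should be 0.165.

Run:
```python
from geo import *
import cv2,pickle
np.set_printoptions(precision=4,suppress=True)
o=pickle.load(open('o5.pkl','rb'))
a=cv2.imread('pics/scene_5.png');b=cv2.imread('pics/wrist_5.png')
k=lambda im,x,y,w:cv2.resize(im[y:y+w,x:x+w],(400,400),interpolation=cv2.INTER_CUBIC)
cv2.imwrite('pics/c5.png',np.clip(np.hstack([k(a,380,120,50),k(b,230,50,80)])*1.6,0,255).astype('uint8'))
for s in((410,132),(410,133.5),(410,135)): print(tri([ray('scene',s),ray('wrist',(275,82),o)]))
```

```text
(array([0.4914, 0.2382, 0.167 ]), [np.float64(0.0011416611685026645), np.float64(0.0011416611685026372)])
(array([0.4914, 0.2388, 0.1631]), [np.float64(0.0013030875491786467), np.float64(0.0013030875491786933)])
(array([0.4914, 0.2393, 0.1592]), [np.float64(0.0014652881679287865), np.float64(0.0014652881679286715)])
```

View pics/c5.png

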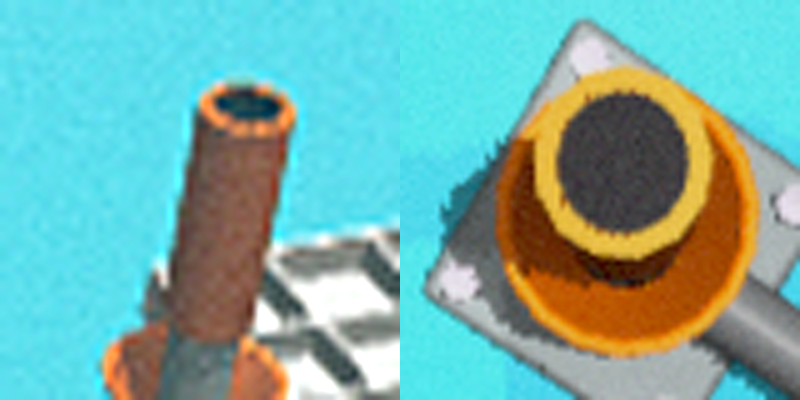

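```bash
python3 -c "
from station import bot
print(bot.hand_in())"
```

```text
the job is handed in; nothing more can be done
None
```

The orange-sleeved tube is standing in the orange-ringed outlet, pushed past the seal to the bottom and let go. I handed the job in at about 12 s of the 37 s limit.

- **Insertion:** the seal resisted at about 14 N with the foot some 20 mm above the seat, then gave way to about 1 N. The tool stopped at z = 0.1166 m against an expected 0.117 m, and the force rose to 14 N with no further travel.
- **Final position:** after release, two camera views put the tube's top at about z = 0.163 m. Fully seated should be 0.165 m and stuck on the seal 0.185 m; the estimate moves about 2.6 mm per pixel.
- **Other things:** the last picture shows the white tube upright in the stand, and the purple look-alike where it was. The open gripper had backed off about 100 mm and read about zero force.
- **Disagreement:** the cameras differed by 2 to 3 mm per ray. I therefore used the wrist view for the final alignment and made one correction of about 2 mm above the cone.

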